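Register the fuller slide magazine

ROBOT

A 6-joint arm with a two-finger parallel gripper is mounted at the origin on the work surface. World frame = base frame: x ahead of the robot, y to its left, z up, the work surface at z = 0. Lengths are in m, angles in rad, forces in N, time in s.
With the tool pointing down it reaches from about 0.275 to 0.85 m from the base axis. Payload 5.2 kg.
Tool frame: the origin (TCP) lies midway between the tips of the shut fingers; the grasp point (between the pads) lies 19 mm behind it (pinch_z is the distance from the TCP to the grasp point, in m); z points along the fingers, y is the line along which they close (so a half turn about z gives the same grasp; the last joint's range is limited). The gripper opens to 85 mm and grips with 20 to 120 N. Pads are 22 mm wide; open, the fingers measure 114 mm over their backs; the gripper's body (76 mm by 85 mm) begins 54 mm behind the grasp point. The pads swing forward as they close: fully open they stand 13 mm farther back than shut.
Start: joints at [-0.203, 0.259, 1.535, -0, 1.348, -0.203], TCP at [0.55, 0, 0.231] pointing down, gripper open.
Joint ranges: [-3.14, 3.14], [-0.91, 2.08], [0.19, 2.58], [-1.22, 4.36], [0.22, 2.71], [-3.12, 3.12]. Speed limits (rad/s): [2.57, 2.57, 3.14, 3.14, 3.14, 3.14].

INTERFACE

Orientations are given as a rotation vector (axis times angle).
In Python, from bench import * gives the robot as it stands.
- The arm moves only by the tool move_arm, never from a script. Its argument "increments" is text: rows parted by semicolons, each of 5 numbers parted by spaces: the shift along the world's x, y, z in mm, then the turn about the world's z in degrees, then the finger opening in mm, from 0 to 85.4. A call has 1 to 5 rows; each row is the pose to reach, as a shift and turn from the pose commanded when the call began; what a row does not reach only later rows make up. A row lasts 1/10 s, in which the tool goes at most 50 mm and 8.59 degrees, less where a joint would pass 70% of its speed; a pose out of reach is approached as far as the arm can. A call with a gripper value outside its range is refused whole. The fingers move at their own pace and stop on an object; the grip force is fixed at half the most. Time passes only in rows, so rows that repeat a pose let the fingers close. It gives the time, the measured TCP pose, the force, the opening and the grip force at its end, in the units of the state.
- observe(): the state, without advancing time (a new reading comes with each control period).
- camera(name): name is "scene" or "side" or "wrist"; returns a dict with "frame" (384x512x3 uint8, blue, green, red), "intrinsics" (3x3 intrinsics, pixels), "view" (4x4, takes a point from world to camera coordinates). Camera axes: x right, y up, looking along -z (the intrinsics and any distortion apply to the point x, -y, -z); pixel columns grow to the right and rows downward; lengths in m; the calibration is good to about 2 mm. A picture is of the moment at which its call begins. There is no depth.
- hand_in(): hands the job in; it is judged then, once.
The state is a dict: "t": time; "q": joint angles; "qvel": joint speeds; "joint_efforts": joint torques, N m; "tcp_pos": TCP position; "tool_rot": TCP orientation; "ft_force": force on the tool from outside, world axes, zero at the start; "torque": the same for the moment, N m; "grip_width": finger opening in m; "finger_force": force on a finger pad.
Only numpy, scipy, OpenCV 4.12 (cv2) and the standard library are available. Lean on these libraries where they do the work, as an engineer would, in place of code of your own. Each camera call takes 0.05 s, during which the arm holds its last target. There are 200 camera calls.

TASK

Two part-used slide magazines have come back from the slide printer in the magenta tray: lift one well clear, set it back in that tray, then lift the other, to feel which is heavier. Stand the lighter one upright and flat in the blue refill tray with the carton of slides, leaving the heavier in the magenta tray meanwhile; then pick up the heavier one and finish while still holding it in the air, upright and still, its barcode label squarely facing the middle of the code reader's window from about 6 cm, touching nothing but your fingers. The magazines hold glass: set them down gently, never let one fall or tip over, and leave everything else on the bench where it is.

Things in the scene. Friction and masses are not known exactly. Their poses are not given: they have to be found in the camera images.
- mag_1: Grey closed slide magazine, 42 (x) x 90 (y) x 100 mm tall, black foot and lid; 0.15 to 0.6 kg. On the lid a blue bar to pinch from above: 16 mm thick (x), 56 long (y), at heights 116 to 134 mm. Origin: centre of underside, z up. White barcode label on its broad +x side, middle 50 mm up, 20 mm from the origin, folded over that lid edge (seen from above). Starts in the magenta tray.
- mag_2: The twin of mag_1: same look, sizes, bar, label and axes, but another number of glass slides inside, so another weight (at least 0.15 kg apart). Which is heavier is not told. They stand side by side, middles about 96 mm apart, labels facing the tray's +y.
- returns: Magenta shallow tray fixed to the bench, 162 (its x) x 220 (its y) mm over the rim, 20 mm high, floor 4 mm thick, inside 142 x 202 mm. Origin: centre of the underside, z up. Holds the two magazines at the start. Either tray may be the left one.
- refill: Blue shallow tray fixed to the bench, same shape and size as the magenta one. Origin: centre of the underside. The carton of slides stands in its -y half; its +y half is free.
- returns_in (a point): Middle of the magenta tray's inner floor, 4 mm above the bench; axes as returns.
- refill_in (a point): Middle of the blue tray's inner floor, 4 mm above the bench; axes as refill.
- reader: Hands-free barcode reader on a round black foot (110 mm across), fixed to the bench: grey head 74 mm wide, 86 mm tall, centre 150 mm and top 193 mm above the bench. Origin: centre of the foot's underside. Its red window is on its -x side and looks along -x, level.
- reader_window (a point): Middle of the reader's window, 29 mm in front (-x) of reader's origin and 150 mm above the bench; axes as reader. A magazine faces it squarely when its own +x axis is parallel to this +x axis.
- carton: White and green carton of glass slides, 80 (x) x 54 (y) x 30 mm, loose, standing in the -y half of the blue tray. Origin: centre of the underside. Bystander.
- tube_rack: Black tube rack with red and cream caps, 70 x 130 x 84 mm, loose. Origin: centre of the underside. Bystander.
- slide_tray: Green open tray of glass slides, 100 x 160 x 30 mm, loose. Origin: centre of the underside. Bystander.
- spray: White bottle with red cap, 64 mm across, 170 mm tall, loose. Origin: centre of the underside. Bystander.
- pen_cup: Steel cup with pens, 74 mm across, 165 mm tall, loose. Origin: centre of the underside. Bystander.
- highlighter: Yellow highlighter, 105 mm long (y), 14 mm thick, lying loose near the robot. Origin: centre of the underside. Bystander.

How it is judged:
On the way, in this order (a step that is already met when the one before it is completed fails the run):
1. the heavier magazine is lifted clear, held only by the fingers, while the lighter one (under 3.6 N on the tray) stands let go in the magenta tray ((((height (world z) of mag_1 above 0.02 m and contact force between mag_1 and the fingers above 1 N and contact force between mag_1 and returns below 0.05 N and contact force between mag_1 and refill below 0.05 N and contact force between mag_1 and reader below 0.05 N and contact force between mag_1 and mag_2 below 0.05 N) and (x of mag_2 in the frame of returns_in between -0.07 and 0.07 m and y of mag_2 in the frame of returns_in between -0.1 and 0.1 m and z of mag_2 in the frame of returns_in between -0.006 and 0.006 m and angle between mag_2's own z axis and vertical below 0.1 rad and contact force between mag_2 and the fingers below 0.05 N and linear speed of mag_2 below 0.02 m/s) and contact force between mag_2 and returns between 1 and 3.6 N) or ((height (world z) of mag_2 above 0.02 m and contact force between mag_2 and the fingers above 1 N and contact force between mag_2 and returns below 0.05 N and contact force between mag_2 and refill below 0.05 N and contact force between mag_2 and reader below 0.05 N and contact force between mag_2 and mag_1 below 0.05 N) and (x of mag_1 in the frame of returns_in between -0.07 and 0.07 m and y of mag_1 in the frame of returns_in between -0.1 and 0.1 m and z of mag_1 in the frame of returns_in between -0.006 and 0.006 m and angle between mag_1's own z axis and vertical below 0.1 rad and contact force between mag_1 and the fingers below 0.05 N and linear speed of mag_1 below 0.02 m/s) and contact force between mag_1 and returns between 1 and 3.6 N))), for 0.3 s.
2. the lighter magazine stands upright, let go, flat on the floor of the blue tray, and the heavier one is back, standing in the magenta tray ((((x of mag_2 in the frame of refill_in between -0.07 and 0.07 m and y of mag_2 in the frame of refill_in between -0.1 and 0.1 m and z of mag_2 in the frame of refill_in between -0.006 and 0.006 m and angle between mag_2's own z axis and vertical below 0.1 rad and contact force between mag_2 and the fingers below 0.05 N and linear speed of mag_2 below 0.02 m/s) and contact force between mag_2 and refill between 1 and 3.6 N and (x of mag_1 in the frame of returns_in between -0.07 and 0.07 m and y of mag_1 in the frame of returns_in between -0.1 and 0.1 m and z of mag_1 in the frame of returns_in between -0.006 and 0.006 m and angle between mag_1's own z axis and vertical below 0.1 rad and contact force between mag_1 and the fingers below 0.05 N and linear speed of mag_1 below 0.02 m/s)) or ((x of mag_1 in the frame of refill_in between -0.07 and 0.07 m and y of mag_1 in the frame of refill_in between -0.1 and 0.1 m and z of mag_1 in the frame of refill_in between -0.006 and 0.006 m and angle between mag_1's own z axis and vertical below 0.1 rad and contact force between mag_1 and the fingers below 0.05 N and linear speed of mag_1 below 0.02 m/s) and contact force between mag_1 and refill between 1 and 3.6 N and (x of mag_2 in the frame of returns_in between -0.07 and 0.07 m and y of mag_2 in the frame of returns_in between -0.1 and 0.1 m and z of mag_2 in the frame of returns_in between -0.006 and 0.006 m and angle between mag_2's own z axis and vertical below 0.1 rad and contact force between mag_2 and the fingers below 0.05 N and linear speed of mag_2 below 0.02 m/s)))), for 0.3 s.
At the end, for the whole second after the job is handed in: Lighter magazine (under 3.6 N) upright, let go, flat on the blue tray's floor. Heavier held by the fingers alone, still, over 60 mm up, upright within 0.2 rad, label square to the window within 0.3 rad, 24 to 104 mm from it, label's middle within 25 mm of the window's sideways and in height ((((x of mag_2 in the frame of refill_in between -0.07 and 0.07 m and y of mag_2 in the frame of refill_in between -0.1 and 0.1 m and z of mag_2 in the frame of refill_in between -0.006 and 0.006 m and angle between mag_2's own z axis and vertical below 0.1 rad and contact force between mag_2 and the fingers below 0.05 N and linear speed of mag_2 below 0.02 m/s) and contact force between mag_2 and refill between 1 and 3.6 N and (x of reader_window in the frame of mag_1 between 0.044 and 0.124 m and y of reader_window in the frame of mag_1 between -0.025 and 0.025 m and z of reader_window in the frame of mag_1 between 0.025 and 0.075 m and angle between the x axis of mag_1 and the x axis of reader, either way round below 0.3 rad and angle between mag_1's own z axis and vertical below 0.2 rad and linear speed of mag_1 below 0.02 m/s and height (world z) of mag_1 above 0.06 m) and (contact force between mag_1 and the fingers above 1 N and contact force between mag_1 and returns below 0.05 N and contact force between mag_1 and refill below 0.05 N and contact force between mag_1 and reader below 0.05 N and contact force between mag_1 and mag_2 below 0.05 N)) or ((x of mag_1 in the frame of refill_in between -0.07 and 0.07 m and y of mag_1 in the frame of refill_in between -0.1 and 0.1 m and z of mag_1 in the frame of refill_in between -0.006 and 0.006 m and angle between mag_1's own z axis and vertical below 0.1 rad and contact force between mag_1 and the fingers below 0.05 N and linear speed of mag_1 below 0.02 m/s) and contact force between mag_1 and refill between 1 and 3.6 N and (x of reader_window in the frame of mag_2 between 0.044 and 0.124 m and y of reader_window in the frame of mag_2 between -0.025 and 0.025 m and z of reader_window in the frame of mag_2 between 0.025 and 0.075 m and angle between the x axis of mag_2 and the x axis of reader, either way round below 0.3 rad and angle between mag_2's own z axis and vertical below 0.2 rad and linear speed of mag_2 below 0.02 m/s and height (world z) of mag_2 above 0.06 m) and (contact force between mag_2 and the fingers above 1 N and contact force between mag_2 and returns below 0.05 N and contact force between mag_2 and refill below 0.05 N and contact force between mag_2 and reader below 0.05 N and contact force between mag_2 and mag_1 below 0.05 N)))); the arm keeps its last pose, push and grip.
It fails at once if a magazine is tipped by more than 0.5 rad (angle between any of mag_1, mag_2's own z axis and vertical above 0.5 rad).
It fails at once if a magazine falls: it moves faster than 0.4 m/s while no finger holds it ((contact force between mag_1 and the fingers below 0.05 N and linear speed of mag_1 above 0.4 m/s) or (contact force between mag_2 and the fingers below 0.05 N and linear speed of mag_2 above 0.4 m/s)).
It fails at once if a bystander (carton, tube rack, slide tray, bottle, pen cup, highlighter) is moved by more than 30 mm or tipped (distance of any of carton, tube_rack, slide_tray, spray, pen_cup, highlighter from where it was at the start of the episode above 0.03 m or angle between any of carton, tube_rack, slide_tray, spray, pen_cup, highlighter's own z axis and vertical above 0.4 rad).
It also fails if it takes over 64 s, if anything falls off the work surface, if the arm or the gripper's body presses on something with over 40 N, if the wrist force passes 120 N, or if a joint passes its speed limit or range.

## Working session

There is one attempt and no reset: what is moved stays moved. The work goes in short steps, Python scripts to look and compute and a tool call to move; the robot and the scene stay as the last step left them, time stands still between calls to the robot, and variables do not carry over. Pictures are saved under pics/ and viewed, at most 10 in all, crops included, and the job is handed in when it is done.

Besides the shell and the picture viewer there is one more tool, called after "Call:" in YAML: its name, and indented under it one key for each argument. move_arm: Moves the arm, as the interface text tells. Its arguments: {"type":"object","properties":{"increments":{"type":"string"}},"required":["increments"]}

```bash
mkdir -p pics
cat > h.py <<'E'
from bench import *
import numpy as np, cv2
def snap(cam,fn,crop=None,s=1):
    c=camera(cam); f=c["frame"]
    np.savez('pics/'+cam+'.npz',f=f,K=c["intrinsics"],V=c["view"])
    if crop: f=f[crop[1]:crop[3],crop[0]:crop[2]]
    cv2.imwrite('pics/'+fn,cv2.resize(f,None,fx=s,fy=s,interpolation=cv2.INTER_CUBIC)); return c
def ray(cam,uv,z):
    d=np.load('pics/'+cam+'.npz');K,V=d['K'],d['V']
    p=np.linalg.solve(K,[uv[0],uv[1],1]); p=np.array([p[0],-p[1],-p[2]])
    R=V[:3,:3];o=-R.T@V[:3,3];w=R.T@p
    return o+w*(z-o[2])/w[2]
def proj(cam,P):
    d=np.load('pics/'+cam+'.npz');K,V=d['K'],d['V']
    p=V[:3,:3]@np.array(P)+V[:3,3]; q=K@[p[0],-p[1],-p[2]]; return q[:2]/q[2]
E
python3 - <<'E'
from h import *
a=snap('scene','s1.png',s=1.5);b=snap('side','d1.png',s=1.5)
for c in(a,b):
    V=c['view'];print(c['intrinsics'].round(1).tolist(),(-V[:3,:3].T@V[:3,3]).round(3))
s=observe();print(s)
E
```

```text
[[364.2, 0.0, 255.4], [0.0, 364.2, 191.9], [0.0, 0.0, 1.0]] [0.988 0.492 0.727]
[[465.0, 0.0, 242.8], [0.0, 465.0, 187.9], [0.0, 0.0, 1.0]] [0.149 0.815 1.05 ]
{'t': 0.1, 'q': array([-2.02781975e-01,  2.59274263e-01,  1.53595392e+00,  6.28320964e-06,
        1.34801251e+00, -2.02801742e-01]), 'qvel': array([-1.22741027e-03, -6.62371442e-05, -1.78040017e-03,  1.84083287e-03,
       -2.25132165e-03,  8.02561393e-04]), 'joint_efforts': array([ 3.02140717e-03, -4.46967566e+01, -2.91247433e+01, -1.80583206e-04,
        6.27233181e-03, -7.21271704e-05]), 'tcp_pos': array([5.49532737e-01, 1.31679361e-04, 2.30563515e-01]), 'tool_rot': array([-2.22044536e+00, -2.22048616e+00,  1.41567302e-03]), 'ft_force': array([ 0.41851186, -0.02394159, -0.54347352]), 'torque': array([-0.03963104, -0.00963471,  0.00816494]), 'finger_force': 0.0, 'grip_width': 0.08574438681308826}
```

View pics/s1.png

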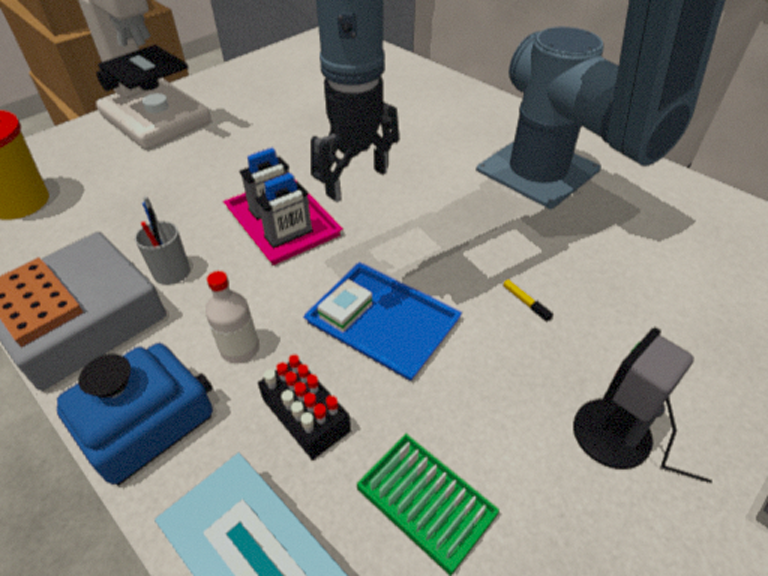

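View pics/d1.png

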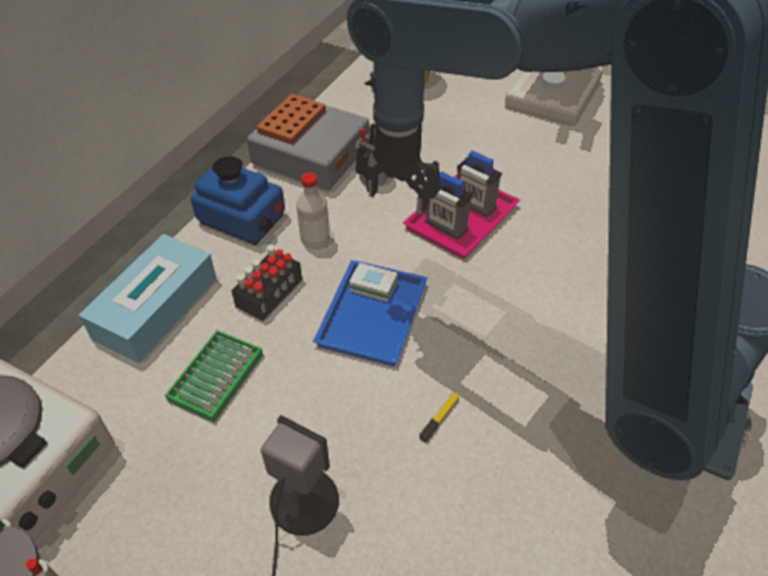

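Run:
```python
from h import *
S=np.load('pics/scene.npz')['f'];D=np.load('pics/side.npz')['f']
def cr(f,x,y,w=100,h=75): return cv2.resize(f[y:y+h,x:x+w],None,fx=4,fy=4,interpolation=cv2.INTER_CUBIC)
o=np.vstack([np.hstack([cr(S,145,95),cr(D,260,95)]),np.hstack([cr(S,375,215,100,75),cr(D,155,275)])])
cv2.imwrite('pics/c1.png',o)
for cam,n,pts in [('scene','mag',[(224,206),(275,261),(343,230)]),('side','mag',[(406,222),(466,254),(519,203)]),
 ('scene','blue',[(305,316),(360,264),(461,314),(415,378)]),('side','blue',[(351,261),(427,273),(398,363),(316,345)])]:
    print(cam,n,[ray(cam,np.array(p)/1.5,.02)[:2].round(3).tolist() for p in pts])
```

```text
scene mag [[0.59, -0.37], [0.615, -0.165], [0.467, -0.14]]
side mag [[0.614, -0.179], [0.463, -0.15], [0.422, -0.348]]
scene blue [[0.661, -0.022], [0.509, -0.047], [0.472, 0.162], [0.621, 0.194]]
side blue [[0.662, -0.023], [0.511, -0.065], [0.463, 0.158], [0.614, 0.192]]
```

View pics/c1.png

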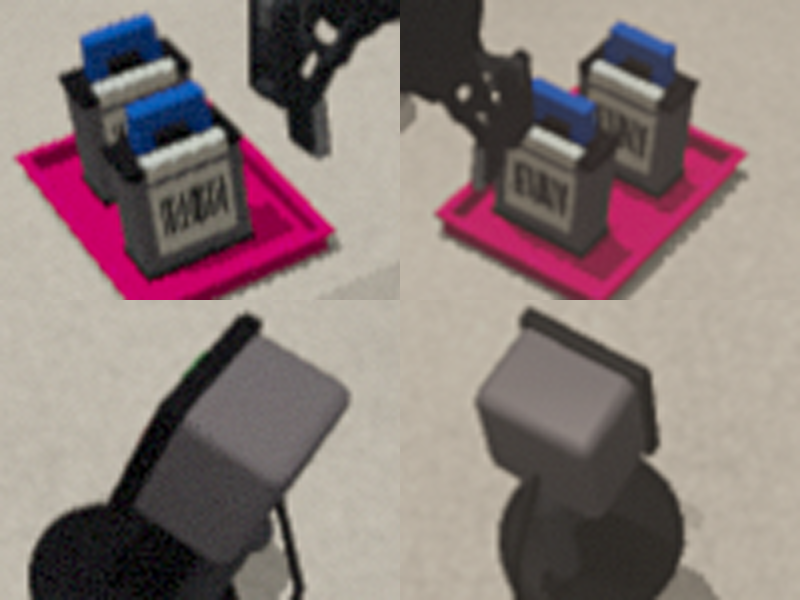

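Run:
```python
from h import *
A=lambda x,y:(145+x/4,95+y/4)
B=lambda x,y:(260+(x-400)/4,95+y/4)
C=lambda x,y:(375+x/4,215+(y-300)/4)
D=lambda x,y:(155+(x-400)/4,275+(y-300)/4)
r=lambda c,f,p,z:[ray(c,f(*q),z)[:2].round(3).tolist() for q in p]
print('near bar',r('scene',A,[(130,100),(200,82),(205,97),(135,112)],.138),r('side',B,[(535,80),(595,108)],.138))
print('far bar',r('scene',A,[(83,30),(155,14)],.138),r('side',B,[(615,24),(675,43)],.138))
print('top',r('scene',C,[(262,335),(348,390),(285,480),(190,415)],.193),r('side',D,[(527,330),(625,385),(580,455),(480,395)],.193))
print('foot',ray('scene',(612/1.5,434/1.5),0),ray('side',(305/1.5,500/1.5),0))
for n,p,q in [('pen',(176,275),0),('spray',(240,355),0),('carton',(345,300),.034),('rack',(305,390),.084),('hl',(527,300),.01)]: print(n,ray('scene',np.array(p)/1.5,q).round(3))
```

```text
near bar [[0.56, -0.235], [0.513, -0.218], [0.522, -0.202], [0.566, -0.222]] [[0.564, -0.229], [0.51, -0.22]]
far bar [[0.533, -0.327], [0.484, -0.307]] [[0.537, -0.321], [0.486, -0.32]]
top [[0.451, 0.44], [0.454, 0.481], [0.519, 0.483], [0.516, 0.438]] [[0.509, 0.438], [0.447, 0.441], [0.446, 0.485], [0.509, 0.481]]
foot [0.47950214 0.45387162 0.        ] [0.47929391 0.44905075 0.        ]
pen [ 0.757 -0.284  0.   ]
spray [ 0.78  -0.048  0.   ]
carton [0.597 0.009 0.034]
rack [0.775 0.127 0.084]
hl [0.357 0.219 0.01 ]
```

Call:
move_arm:
  increments: "-2 -22 4 8 85;-4 -44 8 16 85;-6 -66 12 24 85;-8 -88 16 32 85;-9 -111 20 40 85"

```text
t: 0.6
tcp_pos: [0.5405, -0.1116, 0.251]
tool_rot: [-1.319, -2.85, 0.0]
ft_force: [0.2, -0.4, 0.7]
grip_width: 0.0853
finger_force: 0.0
```

Call:
move_arm:
  increments: "-2 -22 0 8 85;-4 -44 0 16 85;-6 -66 0 24 85;-8 -88 0 32 85;-8 -110 0 40 85"

```text
t: 1.1
tcp_pos: [0.5325, -0.2217, 0.2508]
tool_rot: [-0.265, -3.129, -0.001]
ft_force: [-0.4, 0.7, -0.3]
grip_width: 0.0853
finger_force: 0.0
```

Run:
```python
from h import *
c=snap('wrist','w1.png',s=1.5)
V=c['view'];print(c['intrinsics'].round(1).tolist(),(-V[:3,:3].T@V[:3,3]).round(3))
s=observe();print(s['t'],s['tcp_pos'],s['q'],s['ft_force'])
```

```text
[[273.5, 0.0, 257.2], [0.0, 273.5, 184.2], [0.0, 0.0, 1.0]] [ 0.456 -0.209  0.393]
1.15 [ 0.53257924 -0.22529545  0.25061712] [-0.59163546  0.29789549  1.43402568 -0.0022089   1.40930134 -1.99963395] [ 1.16415527 -2.23339007  0.48816256]
```

View pics/w1.png

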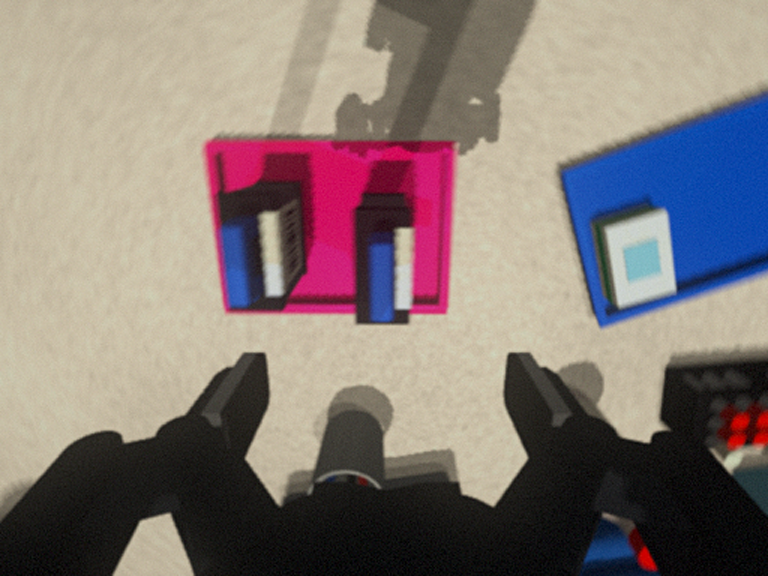

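Run:
```python
from h import *
for p in ([(370,242),(393,242),(394,321),(372,321)],[(221,222),(246,222),(254,304),(230,307)]):
    q=np.array([ray('wrist',np.array(u)/1.5,.138)[:2] for u in p]);d=q[0]+q[1]-q[2]-q[3]
    print(q.round(3).tolist(),q.mean(0).round(4),np.degrees(np.arctan2(d[1],d[0])))
q=np.array([ray('wrist',np.array(u)/1.5,.02)[:2] for u in [(206,141),(456,141),(447,313),(228,313)]]);print(q.round(3).tolist(),q.mean(0))
```

```text
[[0.513, -0.228], [0.515, -0.214], [0.569, -0.222], [0.567, -0.237]] [ 0.541 -0.225] 171.19570175812382
[[0.484, -0.318], [0.487, -0.302], [0.541, -0.312], [0.541, -0.328]] [ 0.5134 -0.3151] 169.60386540619837
[[0.427, -0.361], [0.464, -0.148], [0.622, -0.175], [0.586, -0.387]] [ 0.52454978 -0.26768169]
```

Call:
move_arm:
  increments: "4 -2 -30 0 85;8 -4 -65 0 85;8 -4 -100 0 85;8 -4 -125 0 85;8 -4 -138 0 85"

```text
t: 1.65
tcp_pos: [0.5394, -0.2238, 0.1103]
tool_rot: [-0.275, -3.125, -0.004]
ft_force: [-0.8, 0.5, 0.0]
grip_width: 0.085
finger_force: 0.0
```

Call:
move_arm:
  increments: "0 0 0 0 40;0 0 0 0 10;0 0 0 0 10;0 0 0 0 10;0 0 0 0 10"

```text
t: 2.15
tcp_pos: [0.5417, -0.2253, 0.1148]
tool_rot: [0.274, 3.127, -0.001]
ft_force: [-0.4, 0.7, 0.9]
grip_width: 0.0145
finger_force: 58.5
```

Call:
move_arm:
  increments: "0 0 0 0 10;0 0 0 0 10;0 0 0 0 10"

```text
t: 2.45
tcp_pos: [0.5418, -0.2253, 0.1147]
tool_rot: [0.274, 3.127, -0.002]
ft_force: [0.2, 0.7, 5.9]
grip_width: 0.0145
finger_force: 59.6
```

Call:
move_arm:
  increments: "0 0 5 0 10;0 0 15 0 10;0 0 30 0 10;0 0 45 0 10;0 0 55 0 10"

```text
t: 2.95
tcp_pos: [0.5412, -0.2252, 0.1697]
tool_rot: [0.274, 3.129, -0.001]
ft_force: [0.1, 0.5, -2.0]
grip_width: 0.0145
finger_force: 58.6
```

Call:
move_arm:
  increments: "0 0 0 0 10;0 0 0 0 10;0 0 0 0 10;0 0 0 0 10;0 0 0 0 10"

```text
t: 3.45
tcp_pos: [0.5407, -0.2248, 0.1676]
tool_rot: [-0.274, -3.129, -0.001]
ft_force: [-0.1, 0.1, -2.2]
grip_width: 0.0148
finger_force: 58.6
```

Run:
```python
from h import *
F=[]
for i in range(6): camera('wrist'); s=observe(); F.append(s['ft_force'])
print(np.round(F,1),s['joint_efforts'].round(2),s['q'].round(3),s['tcp_pos'],s['grip_width'],s['t'],s['torque'])
```

```text
[[ 1.1  0.7 -1.8]
 [ 0.6  0.1 -2.4]
 [ 0.   0.5 -2.5]
 [-0.5 -1.  -3. ]
 [-0.5 -0.  -1.5]
 [ 0.3  0.1 -2.8]] [-0.000e+00 -5.075e+01 -2.844e+01 -0.000e+00  1.000e-02 -0.000e+00] [-0.584  0.37   1.537 -0.     1.234 -1.981] [ 0.5410061  -0.22498061  0.16824747] 0.014854161975604283 3.75 [ 0.02800955  0.01638959 -0.0035348 ]
```

Call:
move_arm:
  increments: "0 0 -20 0 10;0 0 -38 0 10;0 0 -47 0 10;0 0 -51 0 10;0 0 -54 0 10"

```text
t: 4.25
tcp_pos: [0.5412, -0.2251, 0.1147]
tool_rot: [0.274, 3.129, -0.0]
ft_force: [-6.3, 4.7, 21.8]
grip_width: 0.015
finger_force: 61.9
```

Call:
move_arm:
  increments: "0 0 0 0 10;0 0 0 0 10;0 0 0 0 20;0 0 0 0 40;0 0 0 0 85"

```text
t: 4.75
tcp_pos: [0.5413, -0.2252, 0.1147]
tool_rot: [0.274, 3.129, -0.001]
ft_force: [0.6, 0.2, 0.8]
grip_width: 0.048
finger_force: 0.0
```

Call:
move_arm:
  increments: "0 0 0 0 85;0 0 0 0 85;0 0 25 0 85;0 0 70 0 85;0 0 110 0 85"

```text
t: 5.25
tcp_pos: [0.5407, -0.2248, 0.2254]
tool_rot: [-0.274, -3.129, -0.001]
ft_force: [0.2, -0.5, -0.0]
grip_width: 0.0849
finger_force: 0.0
```

Run:
```python
from h import *
snap('wrist','w2.png',s=1.5);s=observe();print(s['t'],s['tcp_pos'],s['ft_force'])
```

```text
5.3 [ 0.54376569 -0.22667938  0.23351   ] [ 1.75249813 -1.27982896  5.47129153]
```

View pics/w2.png

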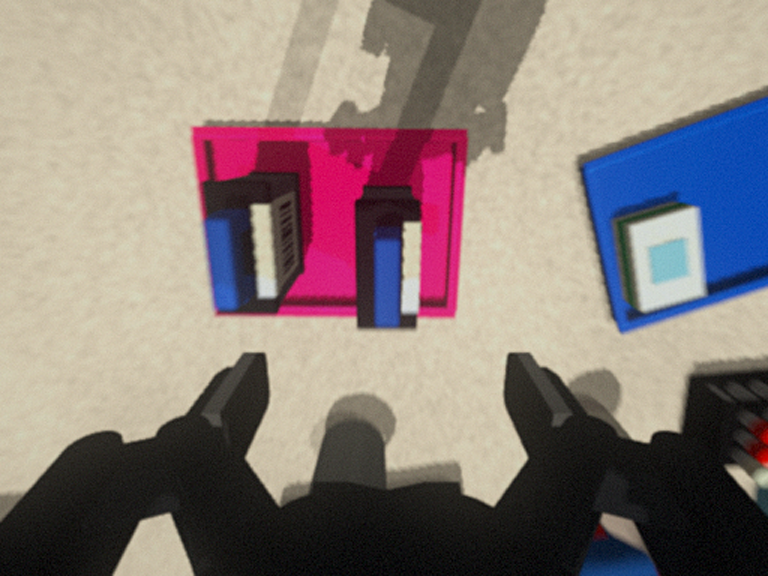

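The near magazine stands upright in its place again (bar about px 388,280) and the far bar is at about (228,258). Next I weigh the far one.

Call:
move_arm:
  increments: "-10 -35 0 0 85;-22 -70 0 0 85;-28 -90 0 0 85;-28 -90 -30 0 85;-28 -90 -60 0 85"

```text
t: 5.8
tcp_pos: [0.5132, -0.3166, 0.1644]
tool_rot: [0.276, 3.127, -0.003]
ft_force: [0.2, -0.3, -0.3]
grip_width: 0.0848
finger_force: 0.0
```

Call:
move_arm:
  increments: "0 0 -30 0 85;0 0 -45 0 85;0 0 -50 0 85;0 0 -50 0 40;0 0 -50 0 10"

```text
t: 6.3
tcp_pos: [0.5136, -0.3155, 0.1154]
tool_rot: [0.274, 3.128, -0.002]
ft_force: [0.0, 0.5, 0.5]
grip_width: 0.0585
finger_force: 0.0
```

Call:
move_arm:
  increments: "0 0 0 0 10;0 0 0 0 10;0 0 0 0 10;0 0 0 0 10;0 0 0 0 10"

```text
t: 6.8
tcp_pos: [0.5136, -0.3156, 0.1153]
tool_rot: [0.274, 3.128, -0.002]
ft_force: [1.2, -0.6, 4.7]
grip_width: 0.0145
finger_force: 59.8
```

Call:
move_arm:
  increments: "0 0 5 0 10;0 0 15 0 10;0 0 30 0 10;0 0 45 0 10;0 0 55 0 10"

```text
t: 7.3
tcp_pos: [0.5129, -0.3148, 0.1701]
tool_rot: [-0.274, -3.129, -0.0]
ft_force: [1.0, 0.0, -6.2]
grip_width: 0.0149
finger_force: 58.8
```

Call:
move_arm:
  increments: "0 0 0 0 10;0 0 0 0 10;0 0 0 0 10;0 0 0 0 10;0 0 0 0 10"

```text
t: 7.8
tcp_pos: [0.5127, -0.3148, 0.1686]
tool_rot: [-0.274, -3.129, -0.001]
ft_force: [-0.0, -0.2, -4.4]
grip_width: 0.0146
finger_force: 58.8
```

Run:
```python
from h import *
F=[]
for i in range(6): camera('wrist'); s=observe(); F.append(s['ft_force'])
print(np.round(F,1),s['joint_efforts'].round(2),s['q'].round(3),s['tcp_pos'],s['grip_width'],s['t'],s['torque'])
```

```text
[[ 0.  -0.  -5.1]
 [-0.1 -0.2 -4.7]
 [-0.5  0.3 -4.7]
 [ 0.2  0.2 -5.5]
 [ 0.1 -0.2 -5.9]
 [-0.2  0.1 -4.9]] [-0.000e+00 -5.427e+01 -2.982e+01 -1.000e-02  1.000e-02 -0.000e+00] [-0.736  0.397  1.494 -0.     1.251 -2.132] [ 0.5130112  -0.31498242  0.16926107] 0.014719193854105299 8.1 [-0.00822533  0.0245476  -0.0268585 ]
```

Call:
move_arm:
  increments: "0 0 -20 0 10;0 0 -38 0 10;0 0 -47 0 10;0 0 -51 0 10;0 0 -52.5 0 10"

```text
t: 8.6
tcp_pos: [0.5131, -0.3151, 0.1168]
tool_rot: [-0.274, -3.13, -0.0]
ft_force: [0.7, -0.7, -5.3]
grip_width: 0.0148
finger_force: 58.7
```

Call:
move_arm:
  increments: "0 0 -1 0 10;0 0 -1.5 0 10;0 0 -1.5 0 20;0 0 -1.5 0 40;0 0 -1.5 0 85"

```text
t: 9.1
tcp_pos: [0.5136, -0.3155, 0.1164]
tool_rot: [0.274, 3.128, -0.002]
ft_force: [1.0, 0.2, 1.0]
grip_width: 0.0483
finger_force: 0.0
```

Call:
move_arm:
  increments: "0 0 0 0 85;0 0 0 0 85;0 0 20 0 85;14 45 35 0 85;28 90 35 0 85"

```text
t: 9.6
tcp_pos: [0.5424, -0.2262, 0.1527]
tool_rot: [0.279, 3.125, -0.004]
ft_force: [1.3, -0.6, -1.1]
grip_width: 0.0852
finger_force: 0.0
```

Run:
```python
from h import *
snap('scene','s2.png',(120,60,320,260),3);s=observe();print(s['t'],s['tcp_pos'],s['ft_force'])
```

```text
9.65 [ 0.5433279  -0.2173595   0.15170449] [-0.84363172  5.02077595 -0.95830419]
```

View pics/s2.png

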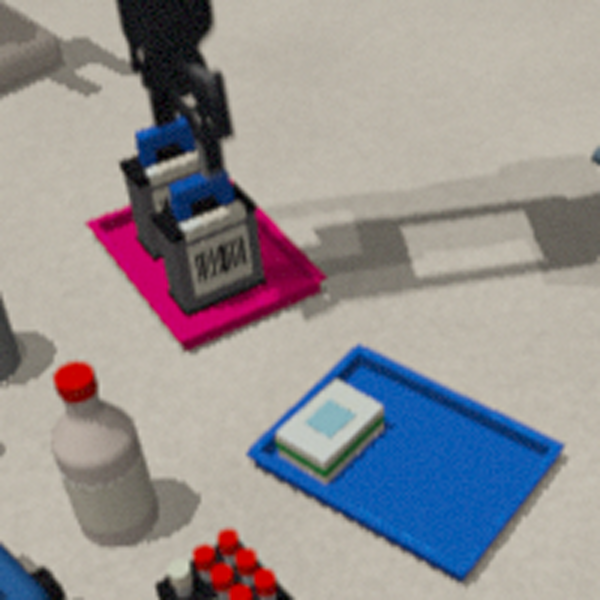

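Both magazines stand upright in the magenta tray, and the +y half of the blue tray (around px 460,470) is free. Now I take the lighter near one to it.

Call:
move_arm:
  increments: "0 0 0 0 85;0 0 -15 0 85;0 0 -30 0 85;0 0 -36 0 85;0 0 -36 0 40"

```text
t: 10.15
tcp_pos: [0.5401, -0.2254, 0.1132]
tool_rot: [-0.275, -3.127, -0.001]
ft_force: [-0.6, 0.3, -0.1]
grip_width: 0.0729
finger_force: 0.0
```

Call:
move_arm:
  increments: "0 0 0 0 10;0 0 0 0 10;0 0 0 0 10;0 0 0 0 10;0 0 0 0 10"

```text
t: 10.65
tcp_pos: [0.5414, -0.2251, 0.115]
tool_rot: [0.274, 3.128, -0.001]
ft_force: [0.5, 0.1, 3.3]
grip_width: 0.0151
finger_force: 59.2
```

Call:
move_arm:
  increments: "0 0 5 0 10;0 0 20 0 10;0 0 40 0 10;0 0 65 0 10;0 0 90 0 10"

```text
t: 11.15
tcp_pos: [0.5404, -0.2246, 0.2047]
tool_rot: [-0.274, -3.128, -0.001]
ft_force: [1.0, -0.2, -3.0]
grip_width: 0.015
finger_force: 58.6
```

Call:
move_arm:
  increments: "1 15 0 1 10;3 45 0 3 10;5 85 0 6 10;7 130 0 8 10;8 172 0 10 10"

```text
t: 11.65
tcp_pos: [0.5477, -0.0501, 0.2026]
tool_rot: [0.003, -3.139, -0.002]
ft_force: [0.3, -0.1, -3.5]
grip_width: 0.015
finger_force: 58.7
```

Call:
move_arm:
  increments: "2 42 0 3 10;4 85 0 5 10;6 125 0 8 10;7 152 0 9 10;7 169 0 10 10"

```text
t: 12.15
tcp_pos: [0.5542, 0.1195, 0.2026]
tool_rot: [0.28, -3.126, -0.002]
ft_force: [0.6, 0.3, -2.6]
grip_width: 0.0147
finger_force: 58.7
```

Run:
```python
from h import *
snap('side','d2.png',(140,100,340,290),3);s=observe();print(s['t'],s['tcp_pos'],s['tool_rot'],s['ft_force'])
for l in [(s['tcp_pos'][0],s['tcp_pos'][1],.09)]: print((proj('side',l)-[140,100])*3)
```

```text
12.2 [0.55408923 0.1212375  0.20260188] [ 0.28223526 -3.12614116 -0.00439517] [-0.52156618  2.10076066 -1.70964385]
[304.72332466 311.81046996]
```

View pics/d2.png

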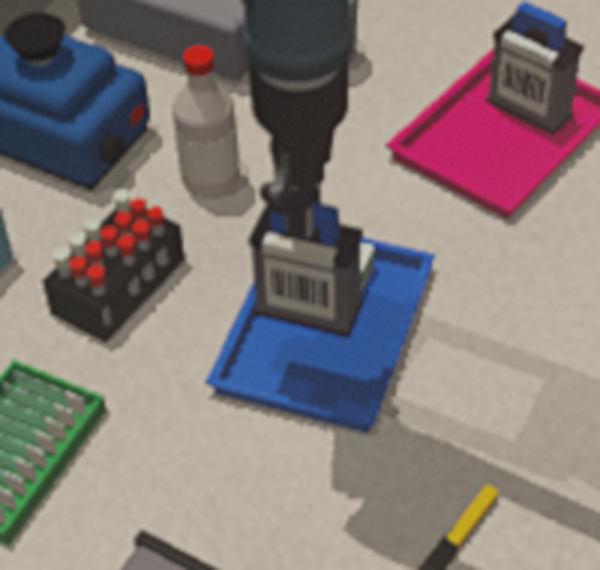

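The lighter magazine hangs upright over the free half of the blue tray (underside near px 305,312), clear of the carton. I lower it now.

Call:
move_arm:
  increments: "0 0 -20 0 10;0 0 -45 0 10;0 0 -68 0 10;0 0 -80 0 10;0 0 -85 0 10"

```text
t: 12.7
tcp_pos: [0.5543, 0.1162, 0.1172]
tool_rot: [0.274, -3.126, -0.001]
ft_force: [1.0, 0.8, -2.1]
grip_width: 0.0147
finger_force: 58.8
```

Call:
move_arm:
  increments: "0 0 -1 0 10;0 0 -2 0 10;0 0 -3 0 10;0 0 -4 0 10;0 0 -4 0 10"

```text
t: 13.2
tcp_pos: [0.5562, 0.116, 0.1157]
tool_rot: [-0.274, 3.129, -0.0]
ft_force: [-0.4, -0.7, -1.9]
grip_width: 0.015
finger_force: 58.8
```

Call:
move_arm:
  increments: "0 0 -0.7 0 10;0 0 -1.2 0 10;0 0 -1.2 0 10"

```text
t: 13.5
tcp_pos: [0.5563, 0.1161, 0.115]
tool_rot: [-0.274, 3.129, -0.0]
ft_force: [-1.9, -0.4, 4.6]
grip_width: 0.0145
finger_force: 59.8
```

Contact (the wrist force turned upward). I let go, rise, then look.

Call:
move_arm:
  increments: "0 0 0 0 16;0 0 0 0 30;0 0 0 0 60;0 0 0 0 85;0 0 0 0 85"

```text
t: 14.0
tcp_pos: [0.556, 0.116, 0.1139]
tool_rot: [0.274, -3.129, 0.0]
ft_force: [-0.6, 0.5, -0.3]
grip_width: 0.0726
finger_force: 0.0
```

Call:
move_arm:
  increments: "0 0 20 0 85;0 0 50 0 85;0 0 80 0 85;0 0 100 0 85;0 0 100 0 85"

```text
t: 14.5
tcp_pos: [0.5579, 0.1161, 0.2175]
tool_rot: [-0.273, 3.123, -0.001]
ft_force: [0.9, -0.1, -0.3]
grip_width: 0.0847
finger_force: 0.0
```

Run:
```python
from h import *
snap('wrist','w3.png',s=1.5);s=observe();print(s['t'],s['tcp_pos'],s['tool_rot'],s['ft_force'])
```

```text
14.55 [0.55686625 0.11602014 0.21536898] [-2.73580884e-01  3.12639693e+00 -4.31774359e-04] [ 0.55850052 -0.09187108 -0.99899968]
```

View pics/w3.png

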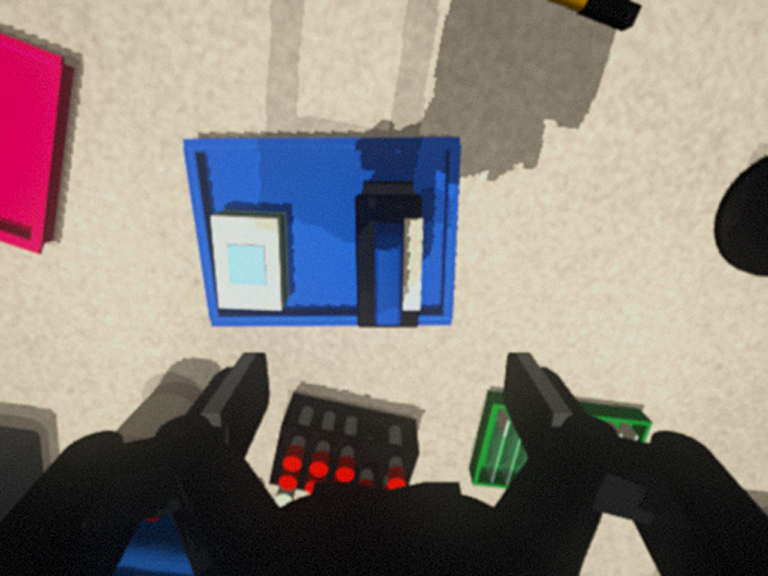

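The lighter magazine stands flat in the blue tray (bar near px 388,265), clear of rim and carton. Now I go back to the heavier one.

Call:
move_arm:
  increments: "-4 -43 0 -2 85;-8 -86 0 -4 85;-13 -130 0 -6 85;-17 -173 0 -8 85;-21 -215 0 -10 85"

```text
t: 15.05
tcp_pos: [0.5337, -0.1003, 0.2123]
tool_rot: [-0.002, -3.139, -0.002]
ft_force: [0.3, -0.1, 0.1]
grip_width: 0.0847
finger_force: 0.0
```

Call:
move_arm:
  increments: "-5 -50 0 -2 85;-9 -100 0 -5 85;-14 -150 0 -7 85;-20 -195 0 -9 85;-22 -216 0 -10 85"

```text
t: 15.55
tcp_pos: [0.5113, -0.3186, 0.2119]
tool_rot: [-0.281, -3.126, -0.001]
ft_force: [0.3, 0.9, -0.2]
grip_width: 0.0847
finger_force: 0.0
```

Call:
move_arm:
  increments: "0 0 0 0 85;0 0 -30 0 85;0 0 -65 0 85;0 0 -92 0 85;0 0 -99 0 85"

```text
t: 16.05
tcp_pos: [0.5112, -0.3111, 0.111]
tool_rot: [-0.271, -3.124, -0.009]
ft_force: [-0.3, -0.2, -0.4]
grip_width: 0.0853
finger_force: 0.0
```

Call:
move_arm:
  increments: "0 0 0 0 40;0 0 0 0 10;0 0 0 0 10;0 0 0 0 10;0 0 0 0 10"

```text
t: 16.55
tcp_pos: [0.5136, -0.3157, 0.1165]
tool_rot: [0.274, 3.128, -0.003]
ft_force: [-1.2, -0.4, -2.6]
grip_width: 0.0147
finger_force: 58.5
```

Call:
move_arm:
  increments: "0 0 0 0 10;0 0 0 0 10;0 0 3 0 10;0 0 10 0 10;0 0 25 0 10"

```text
t: 17.05
tcp_pos: [0.5115, -0.3136, 0.1382]
tool_rot: [-0.273, -3.125, -0.006]
ft_force: [-0.8, 0.0, -4.8]
grip_width: 0.0148
finger_force: 58.8
```

Call:
move_arm:
  increments: "0 0 20 0 10;0 0 50 0 10;0 0 90 0 10;0 0 125 0 10;0 0 150 0 10"

```text
t: 17.55
tcp_pos: [0.513, -0.3148, 0.2923]
tool_rot: [0.274, 3.129, -0.001]
ft_force: [0.7, -0.0, -4.6]
grip_width: 0.0149
finger_force: 58.8
```

Call:
move_arm:
  increments: "-1 15 0 0 10;-3 50 0 1 10;-5 95 0 1 10;-8 140 0 2 10;-11 185 0 2 10"

```text
t: 18.05
tcp_pos: [0.5, -0.1267, 0.2874]
tool_rot: [-0.219, -3.13, -0.004]
ft_force: [0.5, 0.1, -4.6]
grip_width: 0.0151
finger_force: 59.6
```

Call:
move_arm:
  increments: "-3 45 0 1 10;-5 90 0 1 10;-8 135 0 2 10;-10 180 0 2 10;-12 225 0 3 10"

```text
t: 18.55
tcp_pos: [0.4874, 0.0977, 0.2877]
tool_rot: [-0.136, -3.134, -0.001]
ft_force: [1.0, 0.3, -6.0]
grip_width: 0.0146
finger_force: 59.6
```

Call:
move_arm:
  increments: "-3 45 0 1 10;-5 90 0 2 10;-8 135 0 3 10;-10 170 0 3 10;-11 188 0 3 10"

```text
t: 19.05
tcp_pos: [0.4758, 0.2865, 0.2873]
tool_rot: [-0.049, -3.136, -0.0]
ft_force: [0.6, 1.2, -8.2]
grip_width: 0.0148
finger_force: 59.4
```

Call:
move_arm:
  increments: "0 0 -10 0 10;0 0 -30 0 10;0 0 -55 0 10;0 0 -72 0 10;0 0 -78 0 10"

```text
t: 19.55
tcp_pos: [0.4758, 0.2816, 0.2078]
tool_rot: [-0.055, -3.133, 0.005]
ft_force: [-0.2, 0.2, -5.0]
grip_width: 0.0147
finger_force: 60.3
```

Run:
```python
from h import *
snap('scene','s3.png',(270,110,510,320),2.5)
snap('wrist','w4.png',s=1);snap('side','d3.png',(140,150,310,380),2.5)
a=cv2.imread('pics/s3.png');b=cv2.imread('pics/w4.png')
s=observe();print(s['t'],s['tcp_pos'],s['tool_rot'],s['ft_force'],s['grip_width'])
d=cv2.imread('pics/d3.png');o=np.zeros((575,800,3),np.uint8);o[:a.shape[0]*2//3,:400]=cv2.resize(a,(400,350));o[:575,400:]=d[:, :400];cv2.imwrite('pics/c4.png',o)
```

```text
19.7 [0.47829503 0.28253853 0.21134968] [-5.53570646e-02 -3.13929033e+00  1.13831399e-03] [ 0.06167026 -0.09270741 -4.75838834] 0.014972143447097467
```

View pics/c4.png

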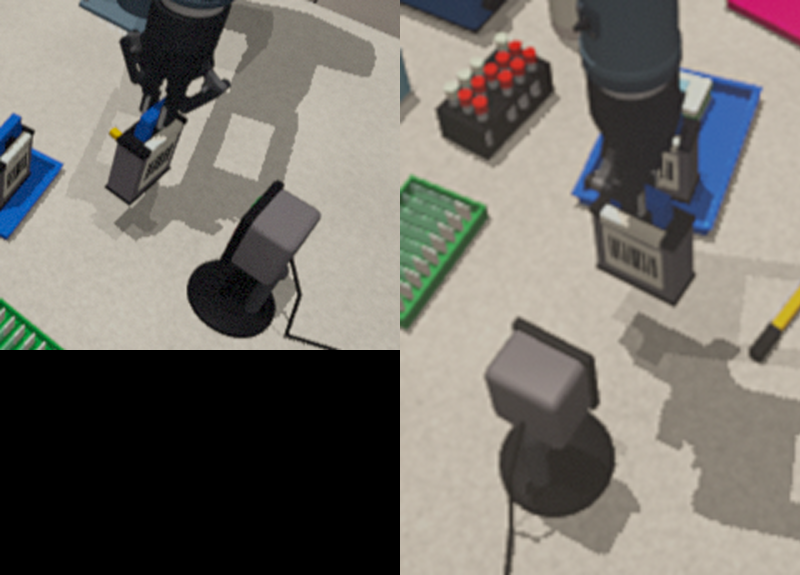

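The heavy magazine hangs upright in front of the reader with its label toward the window, and the lighter one still stands in the blue tray. The last 60 mm toward the window remain.

Call:
move_arm:
  increments: "0 12 0 0 10;0 28 0 0 10;0 44 0 0 10;0 55 0 0 10;0 60 0 0 10"

```text
t: 20.2
tcp_pos: [0.4787, 0.345, 0.2122]
tool_rot: [0.052, 3.141, 0.001]
ft_force: [-1.2, -0.5, -5.5]
grip_width: 0.0144
finger_force: 60.3
```

Call:
move_arm:
  increments: "0 0 0 0 10;0 0 0 0 10;0 0 0 0 10;0 0 0 0 10;0 0 0 0 10"

```text
t: 20.7
tcp_pos: [0.4791, 0.3426, 0.2122]
tool_rot: [0.056, 3.141, -0.0]
ft_force: [0.7, -0.0, -5.7]
grip_width: 0.0147
finger_force: 60.3
```

Run:
```python
from h import *
c=snap('wrist','w5.png',s=1.5);s=observe();print(s['t'],s['tcp_pos'],s['tool_rot'],s['ft_force'],s['grip_width'],np.abs(s['qvel']).max())
```

```text
20.75 [0.47912787 0.3426631  0.21218807] [ 5.57159486e-02  3.14099343e+00 -7.33432179e-05] [ 0.88360761 -0.13409906 -4.9241777 ] 0.014684811179326102 0.003674866137546951
```

View pics/w5.png

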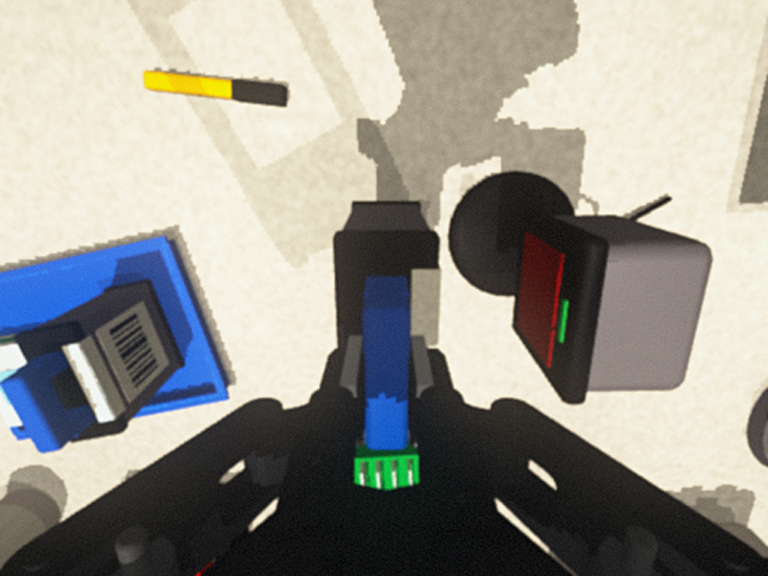

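The held magazine (bar near px 387,350) is parallel to the red window (near px 540,300) with clear space between. One check of the sideways offset, and hand in if it is within the limit.

Run:
```python
from h import *
p=[ray('wrist',np.array(u)/1.5,.195)[:2] for u in [(606,240),(586,402)]];print(p)
x=(p[0][0]+p[1][0])/2
if abs(x-.479)<.012: print(hand_in())
```

```text
[array([0.44113524, 0.43173453]), array([0.51627804, 0.43233152])]
the job is handed in; nothing more can be done
None
```

The job is handed in: the lighter magazine (about 0.24 kg) stands upright in the blue tray, and the heavier one (about 0.52 kg) is held still, its label facing the reader's window from about 6 cm; no verdict came back.

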